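# Clamp the drum hoop with the over-centre lever

## Task

Two spring-lever hold-down clamps stand open on the drum maker's bench: one has a round wooden drum hoop under its arm, the other a solid rectangular wooden block. Clamp the hoop: push the black-balled lever of its clamp over centre towards the hoop until it snaps over and the padded arm comes down on the rim, then let go. Leave the block's clamp open and keep the hoop on its pegs.

Things in the scene. Friction and masses are not known exactly. Their poses are not given: they have to be found in the camera images.
- hoop_stand: Hoop clamp's fixed plywood board, 255 x 150 x 18 mm. Origin on the bench below the lever's pivot; +x along the board to the hoop (board x -55 to 200 mm), away from the robot within 0.3 rad; y along the pivot. Pivot z 78 between steel cheeks 90 mm high. Lever: 12 mm rod, 28 mm black ball 90 mm out; no obstacle behind it. Ball centre open x -39, z 159; clamped x +37, z 160 mm.
- hoop_lever (a joint): Lever of the hoop's clamp, rad. 0: open, on its stop, handle leaning 0.45 back from the hoop, padded arm (87 mm, same piece) up 50 degrees. Grows as the ball is pushed along the stand's +x. About 0.87: pad on the hoop. A spring drives it away from 0.45 (handle upright): short of that it swings back open, past it it snaps shut and holds. The ball needs at most 10 N.
- hoop: Open round wooden hoop, 120 mm outside, 104 inside, 45 high, about 0.2 kg, loose on the board round three wooden pegs 20 mm high with 4 mm play. Origin: centre of its underside, 131 mm along the stand's x from the stand's origin and 18 mm above the bench; z is its axis.
- block_lever (a joint): The same for the other clamp, of the same make on an identical board, with a fixed solid wooden block 100 x 70 x 45 mm under its arm instead of the hoop. 0: open. It stands beside the hoop's clamp, left or right of it, origins 0.3 m or more apart; to be left open.
Mind the look-alikes: they are no part of the job. What is shaped like the hoop but orange or pink is not meant.

How it is judged (in metres and radians):
At the end, for the whole second after the job is handed in: The hoop's lever has snapped over and stays closed (above 0.75 rad), the block's lever is still open (below 0.2 rad), and the hoop lies at rest, flat (within 7 degrees, less than 8 mm raised) within 12 mm of its place on the stand (value of joint hoop_lever above 0.75 rad and value of joint block_lever below 0.2 rad and horizontal distance between hoop and hoop_stand between 0.119 and 0.143 m and y of hoop in the frame of hoop_stand between -0.012 and 0.012 m and z of hoop in the frame of hoop_stand below 0.026 m and angle between hoop's own z axis and vertical below 0.12 rad and linear speed of hoop below 0.02 m/s); the robot touches nothing.
It fails at once if the block's clamp lever pushed past its centre (value of joint block_lever above 0.45 rad).
It also fails if it takes over 29 s, if anything falls off the work surface, if the arm or the gripper's body presses on something with over 40 N, if the wrist force passes 120 N, or if a joint passes its speed limit or range.

## Robot

A 6-joint arm with a two-finger parallel gripper is mounted at the origin on the work surface. World frame = base frame: x ahead of the robot, y to its left, z up, the work surface at z = 0. Lengths are in mm, angles in rad, forces in N, time in s.
With the tool pointing down it reaches from about 300 to 775 mm from the base axis. Payload 14.6 kg.
Tool frame: the origin (TCP) lies on the centre line of the jaws, within the pads' length; the fingertips stand 19 mm ahead of it and the grasp point (between the pads) is the TCP (bot.tip_reach is the distance from the TCP to the fingertips, in mm); z points along the fingers, y is the line along which they close (so a half turn about z gives the same grasp; the last joint's range is limited). The gripper opens to 85 mm and grips with 20 to 120 N. Pads are 22 mm wide; open, the fingers measure 114 mm over their backs; the gripper's body (76 mm by 85 mm) begins 54 mm behind the grasp point. The pads swing forward as they close: fully open they stand 13 mm farther back than shut.
Start: joints at [1.132, 0.3, 1.521, -0, 1.321, -0.067], TCP at [199.808, 512.412, 250.281] pointing down, gripper open.
Joint ranges: [-3.03, 3.03], [-0.79, 2.21], [0.23, 2.52], [-1.04, 4.18], [0, 3.07], [-2.55, 2.55]. Speed limits (rad/s): [2.22, 2.22, 2.57, 3.14, 3.14, 3.14].

## Interface

Orientations are given as a unit quaternion [w, x, y, z].
In Python, from rig import bot gives the robot as it stands. Calls block until the motion is done:
- bot.move_to(position, orientation): joint-space move of the TCP to a pose.
- bot.servo_line(position, attitude=None, speed=150, until_force=None): straight line of the TCP; attitude=None keeps the orientation; speed is the mean speed in mm/s. With until_force (N) it stops when the force on the tool has changed by that much, and returns True; else False.
- bot.move_joints(angles): joint-space move.
- bot.move_gripper(opening, grip_force=None): finger opening in mm; grip_force is the grip in N (None keeps the last); returns when the fingers have stopped.
- bot.dwell(seconds).
- bot.ik(position, orientation): joint angles nearest the present ones, or None.
- bot.read_state(): the state.
- bot.read_camera(name): name is "scene" or "top"; returns a dict with "image" (420x560x3 uint8, blue, green, red), "depth" (420x560 float32, mm along the optical axis (not along the pixel's ray), 0 where there is no reading), "fovy" (degrees; the focal length in pixels is half the picture's height over the tangent of half this angle, whatever the lens; pixels are square), "cx", "cy" (the principal point, pixels), "eye" and "attitude" of the camera in the world. Camera axes: x right, y down, z forward; pixel columns grow to the right and rows downward; lengths in mm; the calibration is good to about 2 mm. A picture is of the moment at which its call begins.
A pose or a line that the arm cannot do raises bot.MotionError and nothing moves.
- bot.finish_job(): hands the job in; it is judged then, once.
The state is a dict: "clock": time; "joint_positions": joint angles; "qvel": joint speeds; "effort": joint torques, N m; "ee_pos": TCP position; "tool_rot": TCP orientation; "ft_force": force on the tool from outside, world axes, zero at the start; "moment": the same for the moment, N m; "grip_width": finger opening in mm; "grip_force": force on a finger pad.
Only numpy, scipy, OpenCV 4.12 (cv2) and the standard library are available. Lean on these libraries where they do the work, as an engineer would, in place of code of your own. Each camera call takes 0.05 s, during which the arm holds its last target. There are 200 camera calls.

## Working session

There is one attempt and no reset: what is moved stays moved. The work goes in short steps, each a Python script; the robot and the scene stay as the last script left them, time stands still between calls to the robot, and variables do not carry over. Pictures are saved under pics/ and viewed, at most 10 in all, crops included, and the job is handed in when it is done.

```bash
mkdir -p pics
cat > h.py <<'E'
import numpy as np, cv2
from rig import bot
from scipy.spatial.transform import Rotation as R
def cam(n):
    c=bot.read_camera(n); q=c["attitude"]; c["f"]=c["image"].shape[0]/2/np.tan(np.radians(c["fovy"])/2)
    q=np.array(q); c["R"]=R.from_quat(q[[1,2,3,0]]).as_matrix() if q.size==4 else q
    return c
def pts(c):
    v,u=np.indices(c["depth"].shape); d=c["depth"]
    p=np.stack([(u-c["cx"])/c["f"]*d,(v-c["cy"])/c["f"]*d,d],-1)
    return p@c["R"].T+np.array(c["eye"])
E
python3 - <<'E'
from h import *
for n in("scene","top"):
    c=cam(n); cv2.imwrite(f"pics/{n}0.png",c["image"]); np.savez(f"{n}0.npz",**{k:c[k] for k in c})
    print(n,c["eye"],c["attitude"],c["fovy"],c["cx"],c["cy"])
E
```

```text
scene [1171.02478821 -215.68529729  656.71018705] [-0.33654989  0.75109584  0.51901056 -0.23068864] 54.982759070272415 282.9795065117169 208.13054343489156
top [ 392.86786075    1.5699575  1232.6191229 ] [-0.05542328  0.71276536 -0.69746938  0.04929782] 47.43631312004904 281.52099658935015 213.39456441433236
```

View pics/scene0.png

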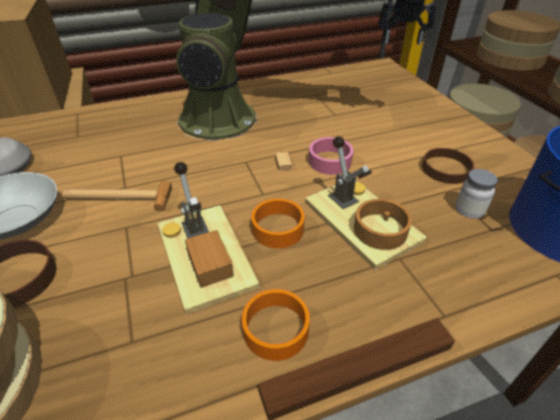

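View pics/top0.png

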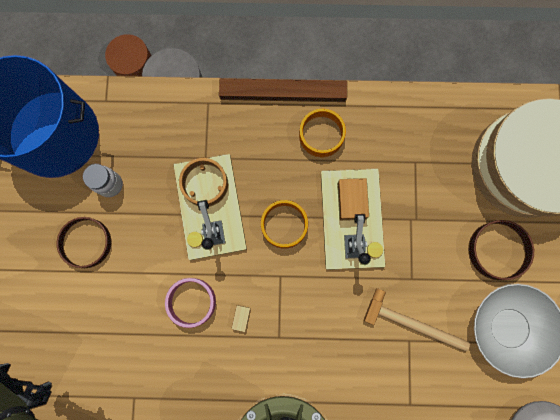

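The scene view shows the hoop clamp at (370,220) with its ball at (339,143), and the block clamp at (205,250) with its ball at (181,169). Candidates in the top view:
- **Wooden hoop on a board with pegs:** (203,182), ball (208,243). This is the one I want.
- **Block clamp:** (353,198), ball (364,258). Leave it open.
- **Loose hoops:** orange (285,224) and (322,132), pink (190,303), dark (84,243) and (501,250). None of these are part of the job.

Next I measure the board, hoop and ball, and check the choice in a crop.

Run:
```python
from h import *
def load(n): return {k:v for k,v in np.load(n+"0.npz").items()}
t,s=load("top"),load("scene")
cv2.imwrite("pics/crop.png",cv2.resize(t["image"][145:275,160:260],None,fx=4.5,fy=4.5,interpolation=cv2.INTER_CUBIC))
def ray(c,uv): 
    d=c["R"]@np.array([(uv[0]-c["cx"])/c["f"],(uv[1]-c["cy"])/c["f"],1]); return np.array(c["eye"]),d
def onz(c,uv,z): e,d=ray(c,uv); return e+d*(z-e[2])/d[2]
P=pts(t)
# board by colour (pale yellow) in top view
hsv=cv2.cvtColor(t["image"],cv2.COLOR_BGR2HSV); print("board hsv",hsv[245,232],hsv[215,232],"table",hsv[215,255])
m=((abs(P[...,2]-18)<6)|(P[...,2]>25)).astype(np.uint8)
roi=np.zeros_like(m); roi[145:270,165:252]=1
b=(cv2.inRange(hsv,(22,60,150),(38,160,255))>0)&(roi>0)
q=P[b]; print("z board med",np.median(q[:,2]),b.sum())
ct=max(cv2.findContours(cv2.morphologyEx(b.astype(np.uint8),cv2.MORPH_CLOSE,np.ones((5,5))),0,1)[0],key=cv2.contourArea)
w=np.array([onz(t,p,18)[:2] for p in cv2.convexHull(ct)[:,0]],np.float32)
r=cv2.minAreaRect(w); print("board rect",r,"angle")
# hoop rim top z=63
k=(P[...,2]>55)&(P[...,2]<68)&(roi>0); k[215:]=0
h=P[k][:,:2].astype(np.float32); (c0,rad)=cv2.minEnclosingCircle(h); print("hoop",c0,rad,k.sum(),np.median(P[k][:,2]))
# balls: dark blobs two views
def ball(c,u0,v0,w=14):
    g=c["image"].max(2)[v0-w:v0+w,u0-w:u0+w]
    mm=cv2.morphologyEx((g<45).astype(np.uint8),cv2.MORPH_OPEN,cv2.getStructuringElement(2,(5,5)))
    n,l,st,ce=cv2.connectedComponentsWithStats(mm); i=1+np.argmax(st[1:,4]); print("blob",st[i],ce[i]); return ce[i]+[u0-w,v0-w]
for a,bb in(((208,243),(339,143)),((364,258),(181,169))):
    e1,d1=ray(t,ball(t,*a)); e2,d2=ray(s,ball(s,*bb))
    x=np.linalg.lstsq(np.c_[d1,-d2],e2-e1,rcond=None)[0]; p1,p2=e1+d1*x[0],e2+d2*x[1]; print("ball",(p1+p2)/2,np.linalg.norm(p1-p2))
```

```text
board hsv [ 26  76 199] [ 29  62 198] table [ 18 143 127]
z board med 18.084776878525645 2367
board rect ((590.6551513671875, 201.678955078125), (254.52230834960938, 148.66818237304688), 11.893434524536133) angle
hoop (647.1590576171875, 214.51559448242188) 60.83159637451172 446 62.614731289386555
blob [12 13  7  7 29] [15. 16.]Traceback (most recent call last):
  File "<stdin>", line 27, in <module>
  File "<stdin>", line 25, in ball
    return _wrapfunc(a, 'argmax', axis=axis, out=out, **kwds)
    return bound(*args, **kwds)
ValueError: attempt to get argmax of an empty sequence
```

View pics/crop.png

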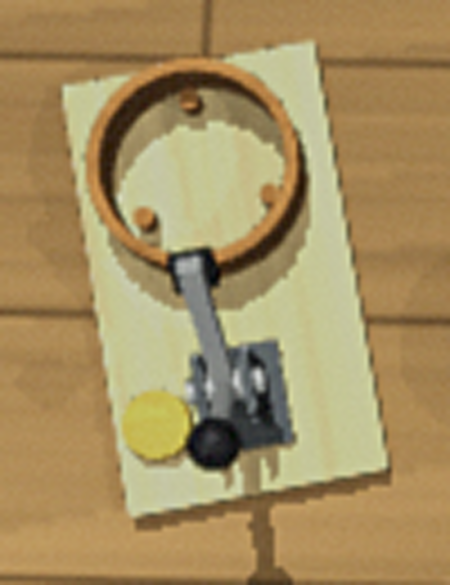

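The board measures 254.5 x 148.7 mm at yaw 11.89°, as specified. The implied hoop centre agrees within 1 mm with the measured rim, a radius of 60.8 mm with its top at z 62.6. The crop shows wood, three pegs and the black ball at crop (213,443), so the choice is right. I'll check the ball by depth, then approach from behind it.

```bash
cat >> h.py <<'E'
a=np.radians(11.893); ex=np.array([np.cos(a),np.sin(a),0]); ey=np.array([-np.sin(a),np.cos(a),0])
O=np.array([590.655,201.679,0])-72.5*ex
def W(x,y,z): return O+x*ex+y*ey+np.array([0,0,z])
def L(p): d=np.asarray(p)-O; return np.stack([d@ex,d@ey,d[...,2]],-1)
def ball(c):
    l=L(pts(c)); m=(c["image"].max(2)<90)&(l[...,2]>140)&(l[...,2]<190)&(abs(l[...,1])<40)&(abs(l[...,0])<70)
    q=l[m]; return m.sum(),q.min(0).round(1),np.median(q,0).round(1),q.max(0).round(1)
E
python3 - <<'E'
from h import *
for n in("scene","top"): print(n,*ball(cam(n)))
st=bot.read_state(); print(st["tool_rot"],bot.tip_reach)
best=None
for k in(0,np.pi):
    q=(R.from_euler('z',a+k)*R.from_euler('x',np.pi)).as_quat()[[3,0,1,2]]
    j=bot.ik(W(-105,0,250),q); print(k,j)
    if j is not None:
        d=abs(np.array(j)-st["joint_positions"]).max()
        if best is None or d<best[0]: best=(d,q)
q=best[1]; bot.move_gripper(0); bot.move_to(W(-105,0,250),q); bot.servo_line(W(-105,0,166))
st=bot.read_state(); print(L(st["ee_pos"]),st["ft_force"],st["clock"])
cv2.imwrite("pics/s1.png",cam("scene")["image"][100:280,250:450].repeat(3,0).repeat(3,1))
E
```

```text
scene 101 [-41. -14. 140.] [-28.8  -6.  163.3] [ 53.3   6.8 172.2]
top 116 [-51.4 -13.5 140.7] [-39.   -2.3 168.8] [ 61.9  13.  179.4]
[-8.35724976e-05  1.84845346e-01  9.82767552e-01 -3.61016619e-04] 19.0
0 [ 2.95310228e-01  7.17066754e-02  1.79233806e+00 -4.44089210e-16
  1.27754792e+00  1.65853455e+00]
3.141592653589793 [ 0.29531023  0.07170668  1.79233806  0.          1.27754792 -1.48305811]
[-104.62539228    0.24506235  166.69818433] [-0.273647   -0.03266565 -0.2731846 ] 3.1917
```

View pics/s1.png

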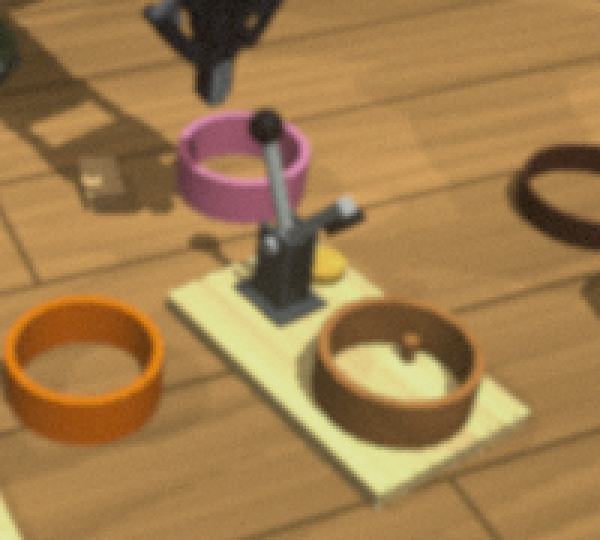

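The closed fingers (crop 215,85) stand behind the ball (265,127), in line with it. The depth check puts the ball at x -39, y about -2, with its top at about 175, which matches the open pose. Now I push.

Run:
```python
from h import *
print(bot.servo_line(W(-72,-1,166),speed=100))
for x in(-55,-40,-25,-12,-4):
    r=bot.servo_line(W(x,-1,166),speed=60,until_force=30); st=bot.read_state()
    print(x,r,L(st["ee_pos"]).round(1),np.round(st["ft_force"],1),round(st["clock"],2))
    if r: break
print(*ball(cam("top")))
c=cam("scene"); cv2.imwrite("pics/s2.png",c["image"][100:280,250:450].repeat(3,0).repeat(3,1))
```

```text
False
-55 False [-55.4  -0.7 166.2] [-10.6  -0.3   5.5] 4.16
-40 False [-40.   -0.9 166. ] [-4.2  0.9  2.8] 4.56
-25 False [-25.1  -1.1 165.8] [-0.6 -0.4 -0.1] 4.96
-12 False [-12.   -1.1 165.8] [-0.3 -0.1 -1. ] 5.33
-4 False [ -3.9  -1.  165.9] [-0.   0.3  0.3] 5.61Traceback (most recent call last):
  File "<stdin>", line 7, in <module>
  File "h.py", line 18, in ball
    q=l[m]; return m.sum(),q.min(0).round(1),np.median(q,0).round(1),q.max(0).round(1)
                           ~~~~~^^^
    return umr_minimum(a, axis, None, out, keepdims, initial, where)
ValueError: zero-size array to reduction operation minimum which has no identity
```

The push force fell to zero around x -25, which fits the lever snapping over. The gripper hides the ball from above, so I'll back off and check.

Run:
```python
from h import *
bot.servo_line(W(-90,-1,170),speed=150); bot.servo_line(W(-150,-1,260),speed=200); bot.dwell(.3)
for n in("scene","top"):
    c=cam(n); print(n,*ball(c)); l=L(pts(c))
    if n=="top":
        k=(l[...,2]>56)&(l[...,2]<68)&(l[...,0]>88)&(l[...,0]<200)&(abs(l[...,1])<75)
        print("hoop",cv2.minEnclosingCircle(l[k][:,:2].astype(np.float32)),np.median(l[k][:,2]))
        o=c["image"][145:275,160:390]
    else: s=c["image"][100:310,140:440]
cv2.imwrite("pics/s3.png",np.vstack([cv2.resize(s,(420,294)),cv2.resize(o,(420,237))]))
st=bot.read_state(); print(st["ft_force"],st["clock"])
```

```text
scene 106 [ 32.8 -14.1 140.6] [ 45.5  -6.  164.4] [ 53.6   6.3 171.8]
top 111 [ 18.8 -12.9 141.8] [ 34.2  -1.4 170.3] [ 49.3  11.4 177.8]
hoop ((130.3200225830078, 0.7244894504547119), 60.53185272216797) 62.020219725257675
[ 0.06978164 -0.63080062 -0.37137185] 7.475
```

View pics/s3.png

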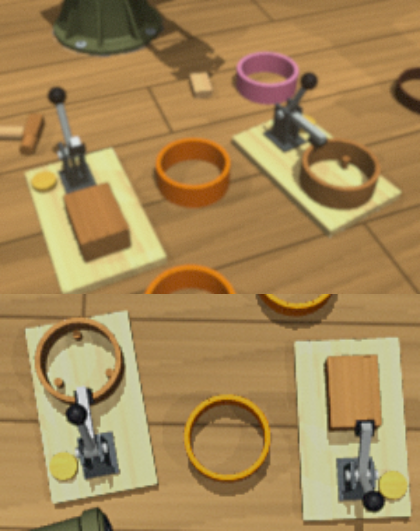

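The hoop's lever is over, with the ball at x ≈ 35 to 37 and (310,80) in the picture, and the pad is on the rim at (318,135). The hoop sits at (130.3, 0.7) and flat. The block's lever at (57,95) is still open, and the robot is clear.

```bash
python3 -c "
from rig import bot
print(bot.finish_job())"
```

```text
the job is handed in; nothing more can be done
None
```

The hoop is clamped: its lever snapped over and the pad is on the rim, the hoop is flat within 1 mm of its place, the block's clamp is still open, and I handed the job in with the robot clear at about 7.5 s (no verdict was returned).

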